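Lay out the finger-prick sampling tray

ROBOT

A 6-joint arm with a two-finger parallel gripper is mounted at the origin on the work surface. World frame = base frame: x ahead of the robot, y to its left, z up, the work surface at z = 0. Lengths are in m, angles in rad, forces in N, time in s.
With the tool pointing down it reaches from about 0.4 to 0.825 m from the base axis. Payload 7 kg.
Tool frame: the origin (TCP) lies midway between the tips of the shut fingers; the grasp point (between the pads) lies hold_point_z behind it (hold_point_z is the distance from the TCP to the grasp point, in m); z points along the fingers, y is the line along which they close (so a half turn about z gives the same grasp; the last joint's range is limited). The gripper opens to 88 mm and grips with 3 to 60 N. Pads are 19 mm wide; open, the fingers measure 130 mm over their backs; the gripper's body (78 mm by 193 mm) begins 47 mm behind the grasp point.
Start: joints at [-0.877, 0.359, 0.012, 0, -1.224, -0.288], TCP at [0.266, -0.62, 0.227] pointing down, gripper open.
Joint ranges: [-3.07, 3.07], [-1.43, 2.12], [-1.02, 1.25], [-3.03, 1.67], [-3.05, -0], [-3.03, 3.03]. Speed limits (rad/s): [2.39, 2.39, 3.01, 3.14, 3.14, 3.14].

INTERFACE

Orientations are given as [roll, pitch, yaw] about the fixed x, y, z axes, in that order (R = Rz(yaw) Ry(pitch) Rx(roll)).
In Python, from station import * gives the robot as it stands.
- The arm moves only by the tool apply_moves, never from a script. Its argument "steps" is a list of rows, each an object with "translation": the shift along the world's x, y, z scaled (see below), a list of three; "rotation": the turn, a rotation vector about the world's x, y, z scaled (see below), a list of three. A call has exactly 10 rows; each row is the pose to reach, as a shift and turn from the pose commanded when the call began; what a row does not reach only later rows make up. The controller multiplies each number of a shift by 250 mm and each number of a turn by 30 degrees. A row lasts 1/12 s, in which the tool goes at most 41.7 mm and 7.16 degrees, less where a joint would pass 70% of its speed; a pose out of reach is approached as far as the arm can. A call with a number of a shift or a turn outside -1 to 1 is refused whole. A call with a gripper value outside its range is refused whole. "jaw" is the closure, from -1 (fully open) to 1 (shut), so that 0 is half open, set as the call begins (left out, the last holds). The fingers move at their own pace and stop on an object; "newtons" is the grip in N (left out, the last holds). Time passes only in rows, so rows that repeat a pose let the fingers close, or fill a call up. It gives the time, the measured TCP pose, the force, the opening and the grip force at its end, in the units of the state.
- get_state(): the state, without advancing time (a new reading comes with each control period).
- grab_frame(name): name is "scene" or "top" or "wrist"; returns the picture (384x512x3 uint8, blue, green, red); there is no depth.
- camera_model(name): a dict with "fx", "fy", "cx", "cy" (pixels), "xyz" and "rotation" of the camera in the world. Camera axes: x right, y down, z forward; pixel columns grow to the right and rows downward; lengths in m; the calibration is good to about 2 mm. The wrist camera is an equidistant fisheye: a pixel r from the principal point sees the ray r / f radians off the axis. A picture is of the moment at which its call begins: read the wrist's pose just before it. camera_model takes no time and is no camera call; for the wrist camera it gives the pose at the moment of the call.
- job_done(): hands the job in; it is judged then, once.
The state is a dict: "t": time; "q": joint angles; "qd": joint speeds; "joint_efforts": joint torques, N m; "eef_pos": TCP position; "ee_rot": TCP orientation; "force": force on the tool from outside, world axes, zero at the start; "moment": the same for the moment, N m; "width": finger opening in m; "gripper_force": force on a finger pad.
Only numpy, scipy, OpenCV 4.12 (cv2) and the standard library are available. Lean on these libraries where they do the work, as an engineer would, in place of code of your own. Each camera call takes 0.05 s, during which the arm holds its last target. There are 200 camera calls.

TASK

Set out the steel tray for the next finger-prick sample: lay the blue cold brick midway between the yellow sharps bin and the teal kidney dish, lengthwise front to back, and stand the small black tube rack squarely on top of it, the same way round. Stand the orange-lidded lancet jar straight in front of the sharps bin and the wipe carton, long side across the tray, straight in front of the kidney dish, each with a gap of two fingers (30 mm); front is the tray's side nearest the robot. Keep the tube rack upright and do not drop it, and leave the green-lidded jar and the tablet bottle where they are.

Things in the scene. Friction and masses are not known exactly. Their poses are not given: they have to be found in the camera images.
- tray: fixed shallow steel tray, 290 (x) by 390 (y) mm, rim 12 mm high, floor's upper face 4 mm above its origin. The origin, at table height, is midway between sharps bin and kidney dish, 25 mm behind the tray's middle: the tray reaches 170 mm in front of it and 120 mm behind. x axis to the tray's back (away from the robot), y to its left.
- bin: fixed yellow sharps bin with a red lid, round, 76 mm in diameter at the lid, 77 mm high, clipped to the tray floor 145 mm to the left or to the right of the tray's origin (it varies). Origin: centre of its underside, on the tray floor. Axes parallel to the tray's (x to the back).
- dish: fixed teal plastic kidney dish, 140 mm long (along its x, front to back: 70 mm each way from the origin), 66 mm wide (y), 36 mm high, clipped to the tray floor at the other end from the sharps bin. Origin: centre of its outline, at its underside, on the tray floor. Axes parallel to the tray's (x to the back).
- brick_mid (a point): pale-blue hard-plastic cold brick, 110 (x, its length) by 60 (y) by 24 mm high, about 0.2 kg, flat on top, loose. The point is its centre, 12 mm above its underside.
- rack_mid (a point): small black tube rack, 92 (x, its length) by 42 (y) by 40 mm high, with eight cups and five purple-capped tubes that stand up to 64 mm above its underside; about 0.13 kg, loose. The point is the centre of the rack's block, 20 mm above its underside. (The larger black rack at the back of the table is another one and stays.)
- carton_mid (a point): open white carton with a green band, full of wipe sachets, 48 (x) by 80 (y, its length) by 48 mm high, about 0.12 kg, rigid, loose. The point is its centre, 24 mm above its underside.
- lancets_mid (a point): round lancet jar with an ORANGE lid, 46 mm in diameter (clear body 43), 58 mm high, lid 12 mm high, about 0.07 kg, loose. The point is its centre, 29 mm above its underside.
- strips_mid (a point): bystander: jar of the same shape and size as the lancet jar but with a GREEN lid, loose; it stays where it is. The point is its centre, 29 mm above its underside.
- pills_mid (a point): bystander: white tablet bottle with a blue label, 49 mm in diameter, 83 mm high, loose; it stays where it is. The point is its centre, 41 mm above its underside.

How it is judged:
By the outcome, as a careful person would: the job done as asked, in the order asked, and still so for the second after the job is handed in, with the robot touching nothing.
It also fails if it takes over 112 s, if anything falls off the work surface, if the arm or the gripper's body presses on something with over 40 N, if the wrist force passes 120 N, or if a joint passes its speed limit or range.

## Working session

There is one attempt and no reset: what is moved stays moved. The work goes in short steps, Python scripts to look and compute and a tool call to move; the robot and the scene stay as the last step left them, time stands still between calls to the robot, and variables do not carry over. Pictures are saved under pics/ and viewed, at most 14 in all, crops included, and the job is handed in when it is done.

Besides the shell and the picture viewer there is one more tool, called after "Request:" as name(argument=value, ...) on one line, values as JSON. apply_moves: Moves the arm, as the interface text tells. Shifts and turns lie within -1 to 1; 1 stands for 250 mm of shift or 30 degrees of turn. Its arguments: {"type":"object","properties":{"steps":{"type":"array"},"jaw":{"type":"number"},"newtons":{"type":"number"}},"required":["steps"]}

```bash
mkdir -p pics; ls; python3 - <<'E'
from station import *
import cv2
s=get_state();print(s)
for n in("top","scene"):
    print(n,camera_model(n)); cv2.imwrite(f"pics/{n}0.png",cv2.resize(grab_frame(n),(800,600),interpolation=cv2.INTER_CUBIC))
E
```

```text
pics
{'t': 0.0, 'q': array([-8.76910718e-01,  3.59412553e-01,  1.10439979e-02, -3.76943490e-04,
       -1.22411012e+00, -2.88103409e-01]), 'qd': array([-0.00108105,  0.00044934,  0.00154775,  0.00022076,  0.00182093,
       -0.00084431]), 'joint_efforts': array([ 1.64564262e-04, -5.82720351e+01,  2.93057871e+01,  6.99727580e+00,
        6.86119020e-03, -1.83726147e-04]), 'eef_pos': array([ 0.26622981, -0.6197288 ,  0.2255948 ]), 'ee_rot': array([ 3.13987896e+00, -1.38320377e-04, -2.73593871e+00]), 'force': array([-0.6940236 , -0.2887435 , -0.08191946]), 'moment': array([-0.00245627, -0.0620181 , -0.00816139]), 'gripper_force': 0.0, 'width': 0.08725798082261697}
top {'fx': 396.48195788488, 'fy': 396.48195788488, 'cx': 250.20333380952104, 'cy': 191.24823300991852, 'xyz': array([ 0.42337562, -0.0033501 ,  1.17247862]), 'rotation': array([-3.0795132 ,  0.01259617, -1.59177733])}
scene {'fx': 414.77271667616384, 'fy': 414.77271667616384, 'cx': 252.5168053116809, 'cy': 194.75912700786623, 'xyz': array([1.06659579, 0.59791942, 0.8408724 ]), 'rotation': array([-2.33076723,  0.00595775,  2.39281576])}
```

View pics/top0.png

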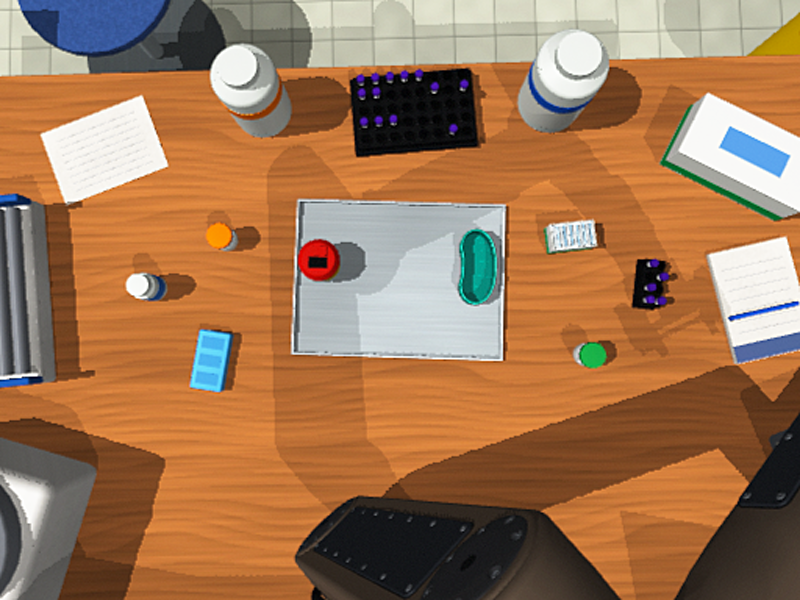

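View pics/scene0.png

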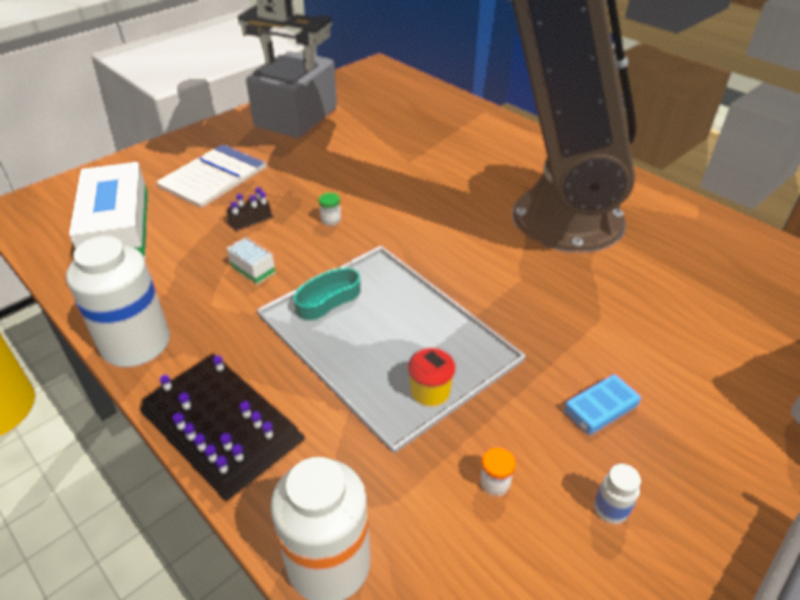

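The top view shows (800x600 pixels) the tray with corners near (299,201), (505,206), (503,360) and (292,353). The bin is left at (319,260) and the dish right at (478,267). Brick (211,360), orange jar (220,236), pill bottle (145,287), carton (571,237), small rack (651,284), green jar (592,355). I'll enlarge for exact readings.

```bash
cat > h.py <<'E'
from station import *
import cv2, numpy as np
from scipy.spatial.transform import Rotation as R
def ray(name,uv,m=None):
    m=m or camera_model(name); x=(np.array(uv,float)-[m["cx"],m["cy"]])/[m["fx"],m["fy"]]
    if name=="wrist":
        r=np.linalg.norm(x); d=np.array([*(x/max(r,1e-9)*np.sin(r)),np.cos(r)])
    else: d=np.array([*x,1])
    return np.array(m["xyz"]),R.from_euler("xyz",m["rotation"]).apply(d)
def at(name,uv,z,m=None):
    o,d=ray(name,uv,m); return (o+d*(z-o[2])/d[2])[:2]
def px(name,p,m=None):
    m=m or camera_model(name); c=R.from_euler("xyz",m["rotation"]).inv().apply(np.array(p)-m["xyz"])
    if name=="wrist":
        a=np.arctan2(np.hypot(c[0],c[1]),c[2]); v=c[:2]/max(np.hypot(c[0],c[1]),1e-9)*a
    else: v=c[:2]/c[2]
    return v*[m["fx"],m["fy"]]+[m["cx"],m["cy"]]
E
python3 - <<'E'
from h import *
f=grab_frame("top"); cv2.imwrite("pics/t.png",f)
a=cv2.resize(f[135:255,75:155],None,fx=5,fy=5,interpolation=cv2.INTER_CUBIC)
b=cv2.resize(f[135:255,340:430],None,fx=5,fy=5,interpolation=cv2.INTER_CUBIC)[:, :400]
b=cv2.resize(f[135:255,345:435],None,fx=5,fy=5,interpolation=cv2.INTER_CUBIC)
a=a[:,:350]
b=b[:,:450]
cv2.imwrite("pics/ab.png",np.hstack([a,b]))
c=cv2.resize(f[120:240,180:340],None,fx=5,fy=5,interpolation=cv2.INTER_CUBIC)
cv2.imwrite("pics/c.png",c)
E
```

```text
(no output)
```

View pics/ab.png

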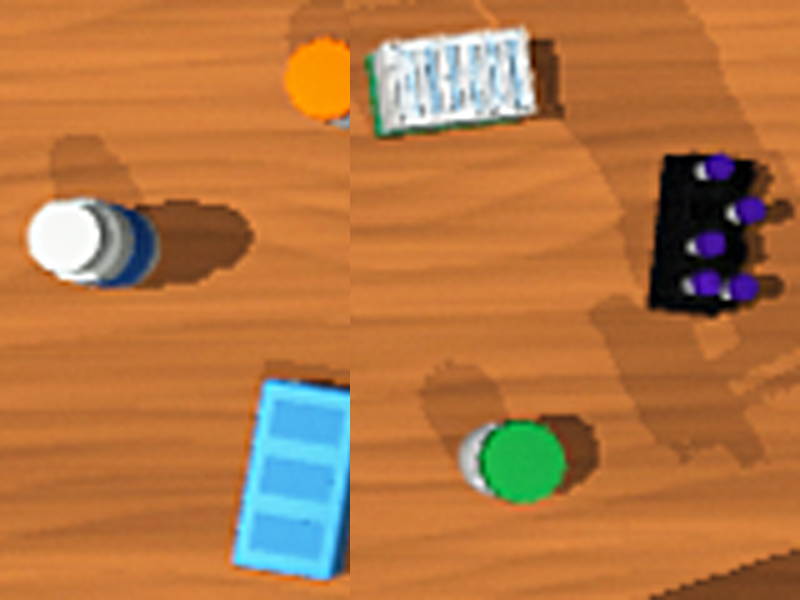

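View pics/c.png

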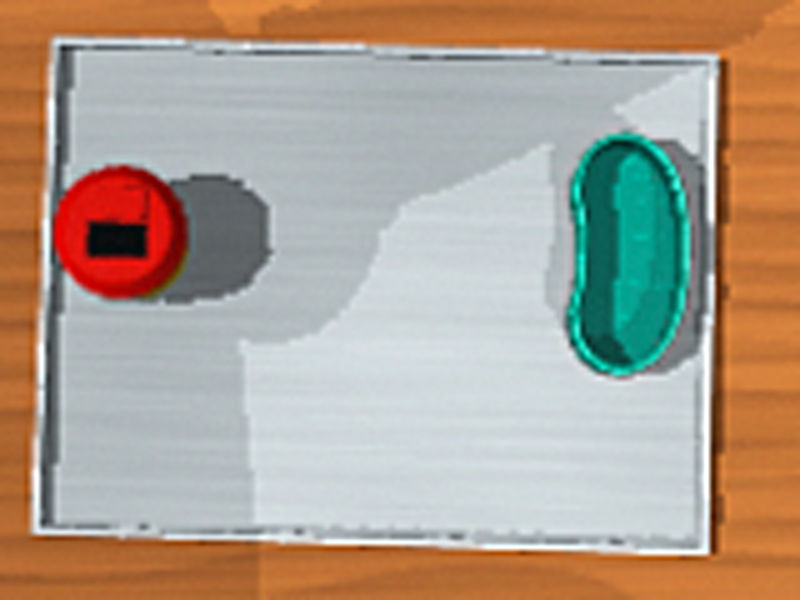

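Left crop: brick corners (265,380), (233,567), (330,580), clipped on the right. Right crop: carton top about (383,44), (527,29), (537,115), (383,130), rack block (665,155) to (740,315), green lid at (522,462). Tray crop: rim corners (53,40), (719,57), (711,552), (34,532), bin lid at (121,232), dish at (630,255).

```bash
python3 - <<'E'
from h import *
f=cv2.imread("pics/t.png"); hsv=cv2.cvtColor(f,cv2.COLOR_BGR2HSV)
m=camera_model("top")
t=lambda u,v,z:at("top",(u,v),z,m)
off=np.array([180,120.]);
def c5(u,v,o): return ((u+.5)/5-.5+o[0],(v+.5)/5-.5+o[1])
C=[t(*c5(u,v,off),.012) for u,v in [(53,40),(719,57),(711,552),(34,532)]]
TL,TR,BR,BL=C;print(np.round(C,4)); print([round(np.linalg.norm(a-b),4) for a,b in((TL,TR),(TR,BR),(BR,BL),(BL,TL))])
mid=np.mean(C,0); ax=(TL+TR-BL-BR); ay=TL+BL-TR-BR
y1=np.arctan2(ax[1],ax[0]); y2=np.arctan2(-ay[0],ay[1]); 
y=(y1*290+y2*390)/680
print("tray mid",mid,"yaws",np.degrees([y1,y2]),"origin",mid+.025*np.array([np.cos(y),np.sin(y)]))
print("dish",t(*c5(630,255,off),.04),"bin",t(*c5(121,232,off),.081))
def seg(lo,hi,z,roi):
    k=cv2.inRange(hsv,lo,hi); q=np.zeros_like(k); u0,u1,v0,v1=roi; q[v0:v1,u0:u1]=k[v0:v1,u0:u1]
    p=np.argwhere(q)[:,::-1]; w=np.array([t(a,b,z) for a,b in p],np.float32); r=cv2.minAreaRect(w*1000); return len(p),np.round(r[0],1),np.round(r[1],1),round(r[2],1)
print("brick",seg((95,100,120),(115,255,255),.024,(110,160,200,260)))
print("orange",seg((13,230,235),(20,255,255),.058,(125,155,135,165)))
print("green",seg((50,100,80),(75,255,255),.058,(360,400,210,245)))
ro=np.array([345,135.])
K=[t(*c5(u-350,v,ro),.048) for u,v in [(383,44),(527,29),(537,115),(383,130)]];print("carton",np.mean(K,0),np.round(K,3).tolist())
K=[t(*c5(u-350,v,ro),.04) for u,v in [(665,155),(755,162),(740,315),(650,308)]];print("rack",np.mean(K,0),np.round(K,3).tolist())
print("pills",t(*c5(65,236,(75,135)),.083))
E
```

```text
[[ 0.6889  0.1838]
 [ 0.6694 -0.2102]
 [ 0.3784 -0.1961]
 [ 0.3981  0.1983]]
[np.float64(0.3945), np.float64(0.2913), np.float64(0.3949), np.float64(0.2912)]
tray mid [ 0.5336948  -0.00601514] yaws [-2.81174104 -2.85341331] origin [ 0.55866419 -0.00725192]
dish [ 0.54988821 -0.15056609] bin [0.56444722 0.13618079]
brick (745, array([389.3, 347.7]), array([ 59.8, 108.6]), 80.1)
orange (194, array([616. , 321.7]), array([42.8, 43.1]), 89.7)
green (219, array([ 386.6, -347.9]), array([44.7, 41.7]), 88.8)
carton [ 0.6027171  -0.32328396] [[0.624, -0.282], [0.631, -0.364], [0.581, -0.368], [0.575, -0.28]]
rack [ 0.51148726 -0.46126057] [[0.558, -0.442], [0.553, -0.493], [0.465, -0.48], [0.47, -0.43]]
pills [0.52741827 0.45903899]
```

```bash
python3 - <<'E'
import station
print([k for k in dir(station) if k[0]!='_'])
for k in dir(station):
    if 'hold' in k.lower(): print(k,getattr(station,k))
print(station.get_state().keys())
m=station.camera_model("wrist"); print(m)
E
```

```text
['Unreachable', 'camera_model', 'get_state', 'grab_frame', 'hold_point_z', 'job_done']
hold_point_z 0.0188
dict_keys(['t', 'q', 'qd', 'joint_efforts', 'eef_pos', 'ee_rot', 'force', 'moment', 'gripper_force', 'width'])
{'fx': 297.3186396354542, 'fy': 297.3186396354542, 'cx': 253.5981524865771, 'cy': 188.88367364503472, 'xyz': array([ 0.20392763, -0.64683708,  0.382483  ]), 'rotation': array([ 2.88152736e+00, -1.05651309e-03,  1.97675390e+00])}
```

Request:
apply_moves(steps=[{"translation":[0.1,0.15,0],"rotation":[0,0,-0.1]},{"translation":[0.2,0.3,0],"rotation":[0,0,-0.2]},{"translation":[0.3,0.45,0],"rotation":[0,0,-0.3]},{"translation":[0.4,0.6,0],"rotation":[0,0,-0.4]},{"translation":[0.5,0.75,0],"rotation":[0,0,-0.5]},{"translation":[0.6,0.9,0],"rotation":[0,0,-0.6]},{"translation":[0.7,1,0],"rotation":[0,0,-0.7]},{"translation":[0.8,1,0],"rotation":[0,0,-0.8]},{"translation":[0.85,1,0],"rotation":[0,0,-0.85]},{"translation":[0.9,1,0],"rotation":[0,0,-0.87]}])

```text
t: 0.98
eef_pos: [0.493, -0.3688, 0.2265]
ee_rot: [3.141, -0.0, 3.093]
force: [-0.3, -0.2, -0.1]
width: 0.0878
gripper_force: 0.0
```

Request:
apply_moves(steps=[{"translation":[0,0.15,0],"rotation":[0,0,0]},{"translation":[0,0.3,0],"rotation":[0,0,0]},{"translation":[0,0.45,0],"rotation":[0,0,0]},{"translation":[0,0.6,0],"rotation":[0,0,0]},{"translation":[0,0.7,0],"rotation":[0,0,0]},{"translation":[0,0.8,0],"rotation":[0,0,0]},{"translation":[0,0.9,0],"rotation":[0,0,0]},{"translation":[0,1,0],"rotation":[0,0,0]},{"translation":[0,1,0],"rotation":[0,0,0]},{"translation":[0,1,0],"rotation":[0,0,0]}])

```text
t: 1.82
eef_pos: [0.4914, -0.1196, 0.2266]
ee_rot: [3.142, 0.0, 3.094]
force: [0.3, -0.6, 0.4]
width: 0.0876
gripper_force: 0.0
```

Request:
apply_moves(steps=[{"translation":[0,0.15,0],"rotation":[0,0,0]},{"translation":[0,0.3,0],"rotation":[0,0,0]},{"translation":[0,0.45,0],"rotation":[0,0,0]},{"translation":[0,0.6,0],"rotation":[0,0,0]},{"translation":[0,0.7,0],"rotation":[0,0,0]},{"translation":[0,0.8,0],"rotation":[0,0,0]},{"translation":[0,0.9,0],"rotation":[0,0,0]},{"translation":[0,1,0],"rotation":[0,0,0]},{"translation":[0,1,0],"rotation":[0,0,0]},{"translation":[0,1,0],"rotation":[0,0,0]}])

```text
t: 2.65
eef_pos: [0.4917, 0.1298, 0.2262]
ee_rot: [-3.141, -0.001, 3.093]
force: [0.1, -1.0, 0.0]
width: 0.0873
gripper_force: 0.0
```

Request:
apply_moves(steps=[{"translation":[-0.1,0.1,0],"rotation":[0,0,-0.03]},{"translation":[-0.2,0.2,0],"rotation":[0,0,-0.06]},{"translation":[-0.3,0.35,0],"rotation":[0,0,-0.1]},{"translation":[-0.4,0.5,0],"rotation":[0,0,-0.15]},{"translation":[-0.408,0.65,0],"rotation":[0,0,-0.2]},{"translation":[-0.408,0.8,0],"rotation":[0,0,-0.233]},{"translation":[-0.408,0.87,-0.1],"rotation":[0,0,-0.233]},{"translation":[-0.408,0.87,-0.2],"rotation":[0,0,-0.233]},{"translation":[-0.408,0.87,-0.3],"rotation":[0,0,-0.233]},{"translation":[-0.408,0.87,-0.3],"rotation":[0,0,-0.233]}])

```text
t: 3.48
eef_pos: [0.3883, 0.3439, 0.1468]
ee_rot: [-3.134, -0.004, 2.968]
force: [-0.7, -0.5, -1.3]
width: 0.0877
gripper_force: 0.0
```

```bash
python3 - <<'E'
from h import *
print(get_state()["eef_pos"],get_state()["ee_rot"])
m=camera_model("wrist"); f=grab_frame("wrist")
hsv=cv2.cvtColor(f,cv2.COLOR_BGR2HSV)
k=cv2.inRange(hsv,(95,90,90),(118,255,255)); k=cv2.morphologyEx(k,cv2.MORPH_CLOSE,np.ones((9,9),np.uint8))
n,l,st,c=cv2.connectedComponentsWithStats(k); i=1+np.argmax(st[1:,4]); print(st[i])
w=np.array([at("wrist",p[::-1],.024,m) for p in np.argwhere(l==i)],np.float32)*1000
print(cv2.minAreaRect(w))
ol=cv2.findContours((l==i).astype(np.uint8),0,1)[0]; cv2.drawContours(f,ol,-1,(0,0,255),1)
cv2.imwrite("pics/w1.png",f)
E
```

```text
[0.38825591 0.3438765  0.1467518 ] [-3.133989   -0.00376158  2.96796213]
[ 230  128   62  107 6378]
((389.5247802734375, 349.7309875488281), (58.2750129699707, 106.94783782958984), 79.7188720703125)
```

View pics/w1.png

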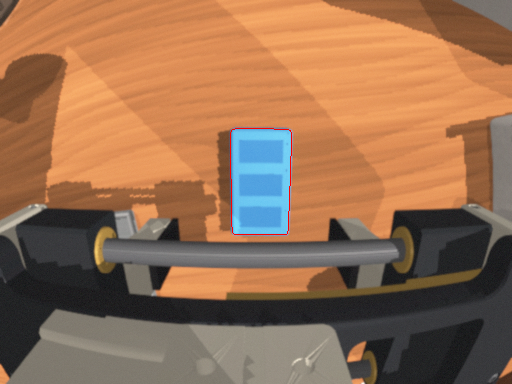

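The wrist view shows the brick clear, spanning (231–291, 128–235), centre (0.3895, 0.349), yaw about -10°, so I go down and grip it.

Request:
apply_moves(steps=[{"translation":[0.002,0.008,-0.12],"rotation":[0,0,0]},{"translation":[0.002,0.008,-0.24],"rotation":[0,0,0]},{"translation":[0.002,0.008,-0.36],"rotation":[0,0,0]},{"translation":[0.002,0.008,-0.46],"rotation":[0,0,0]},{"translation":[0.002,0.008,-0.52],"rotation":[0,0,0]},{"translation":[0.002,0.008,-0.56],"rotation":[0,0,0]},{"translation":[0.002,0.008,-0.58],"rotation":[0,0,0]},{"translation":[0.002,0.008,-0.588],"rotation":[0,0,0]},{"translation":[0.002,0.008,-0.588],"rotation":[0,0,0]},{"translation":[0.002,0.008,-0.588],"rotation":[0,0,0]}])

```text
t: 4.37
eef_pos: [0.3905, 0.35, 0.0058]
ee_rot: [3.14, 0.001, 2.97]
force: [0.5, -0.1, -0.4]
width: 0.0875
gripper_force: 0.0
```

Request:
apply_moves(steps=[{"translation":[0,0,0],"rotation":[0,0,0]},{"translation":[0,0,0],"rotation":[0,0,0]},{"translation":[0,0,0],"rotation":[0,0,0]},{"translation":[0,0,0],"rotation":[0,0,0]},{"translation":[0,0,0],"rotation":[0,0,0]},{"translation":[0,0,0],"rotation":[0,0,0]},{"translation":[0,0,0],"rotation":[0,0,0]},{"translation":[0,0,0],"rotation":[0,0,0]},{"translation":[0,0,0],"rotation":[0,0,0]},{"translation":[0,0,0],"rotation":[0,0,0]}], jaw=1, newtons=20)

```text
t: 5.2
eef_pos: [0.3899, 0.3494, 0.0048]
ee_rot: [3.141, 0.0, 2.97]
force: [-1.9, 0.1, 5.6]
width: 0.06
gripper_force: 20.0
```

Request:
apply_moves(steps=[{"translation":[0,0,0.12],"rotation":[0,0,0]},{"translation":[0,0,0.24],"rotation":[0,0,0]},{"translation":[0,-0.05,0.38],"rotation":[0,0,0]},{"translation":[0.05,-0.18,0.48],"rotation":[0,0,0]},{"translation":[0.12,-0.32,0.48],"rotation":[0,0,0]},{"translation":[0.2,-0.46,0.48],"rotation":[0,0,0]},{"translation":[0.28,-0.6,0.48],"rotation":[0,0,0]},{"translation":[0.34,-0.74,0.48],"rotation":[0,0,0]},{"translation":[0.4,-0.88,0.48],"rotation":[0,0,0]},{"translation":[0.4,-1,0.48],"rotation":[0,0,0]}])

```text
t: 6.03
eef_pos: [0.4915, 0.0973, 0.1241]
ee_rot: [-3.141, 0.0, 2.969]
force: [1.8, -0.2, -1.4]
width: 0.06
gripper_force: 20.0
```

Request:
apply_moves(steps=[{"translation":[0.05,-0.1,0],"rotation":[0,0,0.05]},{"translation":[0.12,-0.2,0],"rotation":[0,0,0.1]},{"translation":[0.19,-0.3,0],"rotation":[0,0,0.15]},{"translation":[0.25,-0.4,0],"rotation":[0,0,0.2]},{"translation":[0.277,-0.427,0],"rotation":[0,0,0.233]},{"translation":[0.277,-0.427,0],"rotation":[0,0,0.233]},{"translation":[0.277,-0.427,-0.1],"rotation":[0,0,0.233]},{"translation":[0.277,-0.427,-0.2],"rotation":[0,0,0.233]},{"translation":[0.277,-0.427,-0.3],"rotation":[0,0,0.233]},{"translation":[0.277,-0.427,-0.36],"rotation":[0,0,0.233]}])

```text
t: 6.87
eef_pos: [0.5571, -0.0073, 0.0318]
ee_rot: [-3.141, -0.003, 3.091]
force: [-1.1, -0.4, -2.0]
width: 0.0603
gripper_force: 20.0
```

Request:
apply_moves(steps=[{"translation":[0,0,-0.03],"rotation":[0,0,0]},{"translation":[0,0,-0.05],"rotation":[0,0,0]},{"translation":[0,0,-0.07],"rotation":[0,0,0]},{"translation":[0,0,-0.08],"rotation":[0,0,0]},{"translation":[0,0,-0.09],"rotation":[0,0,0]},{"translation":[0,0,-0.1],"rotation":[0,0,0]},{"translation":[0,0,-0.1],"rotation":[0,0,0]},{"translation":[0,0,-0.1],"rotation":[0,0,0]},{"translation":[0,0,-0.1],"rotation":[0,0,0]},{"translation":[0,0,-0.1],"rotation":[0,0,0]}])

```text
t: 7.7
eef_pos: [0.5594, -0.0074, 0.0099]
ee_rot: [3.141, 0.001, 3.092]
force: [-0.1, -1.7, -2.0]
width: 0.0602
gripper_force: 20.0
```

Request:
apply_moves(steps=[{"translation":[0,0,-0.004],"rotation":[0,0,0]},{"translation":[0,0,-0.004],"rotation":[0,0,0]},{"translation":[0,0,-0.004],"rotation":[0,0,0]},{"translation":[0,0,-0.004],"rotation":[0,0,0]},{"translation":[0,0,-0.004],"rotation":[0,0,0]},{"translation":[0,0,-0.004],"rotation":[0,0,0]},{"translation":[0,0,-0.004],"rotation":[0,0,0]},{"translation":[0,0,-0.004],"rotation":[0,0,0]},{"translation":[0,0,-0.004],"rotation":[0,0,0]},{"translation":[0,0,-0.004],"rotation":[0,0,0]}])

```text
t: 8.53
eef_pos: [0.5594, -0.0074, 0.0088]
ee_rot: [3.141, 0.0, 3.092]
force: [0.2, 0.0, 3.4]
width: 0.0598
gripper_force: 20.0
```

Request:
apply_moves(steps=[{"translation":[0,0,0],"rotation":[0,0,0]},{"translation":[0,0,0],"rotation":[0,0,0]},{"translation":[0,0,0],"rotation":[0,0,0]},{"translation":[0,0,0],"rotation":[0,0,0]},{"translation":[0,0,0],"rotation":[0,0,0]},{"translation":[0,0,0.1],"rotation":[0,0,0]},{"translation":[0,0,0.25],"rotation":[0,0,0]},{"translation":[0,0,0.4],"rotation":[0,0,0]},{"translation":[0,0,0.55],"rotation":[0,0,0]},{"translation":[0,0,0.65],"rotation":[0,0,0]}], jaw=-1)

```text
t: 9.37
eef_pos: [0.5601, -0.0074, 0.1749]
ee_rot: [3.141, 0.004, 3.092]
force: [0.1, 0.3, 0.4]
width: 0.0875
gripper_force: 0.0
```

```bash
python3 - <<'E'
from h import *
print(get_state()["eef_pos"],get_state()["ee_rot"])
m=camera_model("wrist"); f=grab_frame("wrist")
hsv=cv2.cvtColor(f,cv2.COLOR_BGR2HSV)
k=cv2.inRange(hsv,(95,90,90),(118,255,255)); k=cv2.morphologyEx(k,cv2.MORPH_CLOSE,np.ones((9,9),np.uint8))
n,l,st,c=cv2.connectedComponentsWithStats(k); i=1+np.argmax(st[1:,4]); print(st[i])
w=np.array([at("wrist",p[::-1],.028,m) for p in np.argwhere(l==i)],np.float32)*1000
print(cv2.minAreaRect(w))
cv2.imwrite("pics/w2.png",f)
E
```

```text
[ 0.56011302 -0.00740594  0.17492837] [3.14096919 0.00354195 3.09227771]
[ 226  125   57  100 5506]
((559.7174682617188, -6.915863037109375), (58.559574127197266, 107.23843383789062), 86.91554260253906)
```

View pics/w2.png

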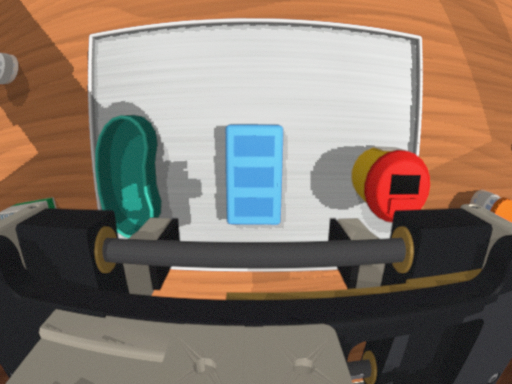

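The brick sits square between dish and bin: brick (226–283, 125–225), dish right edge 162, bin at right. Measured at (0.5597, -0.0069), yaw -3.1°. Next is the rack.

Request:
apply_moves(steps=[{"translation":[-0.03,-0.15,0],"rotation":[0,0,0]},{"translation":[-0.06,-0.3,0],"rotation":[0,0,0]},{"translation":[-0.1,-0.45,0],"rotation":[0,0,-0.05]},{"translation":[-0.14,-0.6,0],"rotation":[0,0,-0.1]},{"translation":[-0.19,-0.75,0],"rotation":[0,0,-0.17]},{"translation":[-0.19,-0.85,0],"rotation":[0,0,-0.17]},{"translation":[-0.19,-0.95,0],"rotation":[0,0,-0.17]},{"translation":[-0.19,-1,0],"rotation":[0,0,-0.17]},{"translation":[-0.19,-1,0],"rotation":[0,0,-0.17]},{"translation":[-0.19,-1,0],"rotation":[0,0,-0.17]}])

```text
t: 10.25
eef_pos: [0.5114, -0.2577, 0.1706]
ee_rot: [3.141, -0.001, 3.001]
force: [-0.8, 1.2, -0.5]
width: 0.0877
gripper_force: 0.0
```

Request:
apply_moves(steps=[{"translation":[0,-0.15,0],"rotation":[0,0,0]},{"translation":[0,-0.3,0],"rotation":[0,0,0]},{"translation":[0,-0.45,0],"rotation":[0,0,0]},{"translation":[0,-0.6,0],"rotation":[0,0,0]},{"translation":[0,-0.7,0],"rotation":[0,0,0]},{"translation":[0,-0.8,0],"rotation":[0,0,0]},{"translation":[0,-0.815,0],"rotation":[0,0,0]},{"translation":[0,-0.815,0],"rotation":[0,0,0]},{"translation":[0,-0.815,0],"rotation":[0,0,0]},{"translation":[0,-0.815,0],"rotation":[0,0,0]}])

```text
t: 11.08
eef_pos: [0.5121, -0.4596, 0.1711]
ee_rot: [3.141, -0.0, 3.004]
force: [0.3, 0.3, -0.2]
width: 0.0876
gripper_force: 0.0
```

```bash
python3 - <<'E'
from h import *
print(get_state()["eef_pos"],get_state()["ee_rot"])
m=camera_model("wrist"); print(m["xyz"],m["rotation"]); f=grab_frame("wrist"); cv2.imwrite("pics/w3raw.png",f)
import json; json.dump({k:np.array(v).tolist() for k,v in m.items()},open("m3.json","w"))
cv2.imwrite("pics/w3.png",cv2.resize(f[90:270,130:370],None,fx=3.3333,fy=3.3333,interpolation=cv2.INTER_CUBIC))
E
```

```text
[ 0.51213186 -0.45960178  0.1711296 ] [ 3.14129409e+00 -2.31214509e-05  3.00418811e+00]
[ 0.44471639 -0.44973654  0.32777209] [ 2.88132750e+00 -9.87553023e-05  1.43364214e+00]
```

View pics/w3.png

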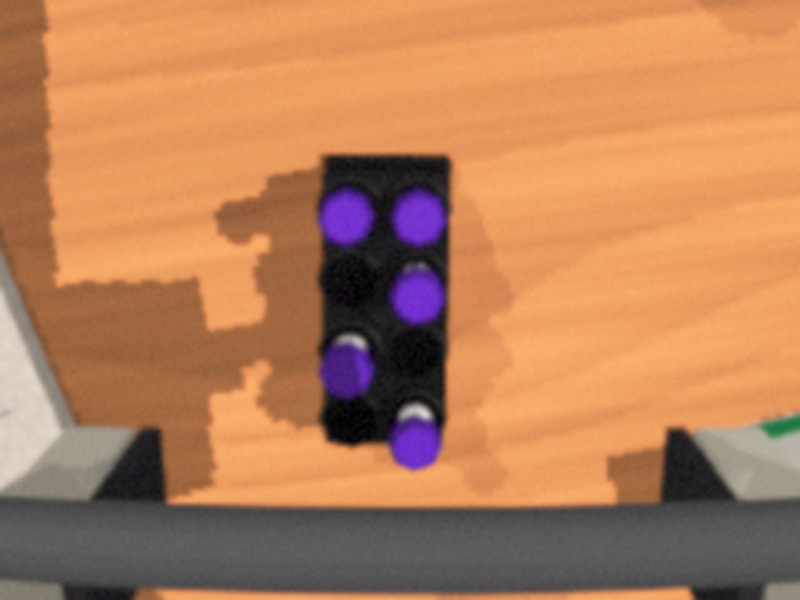

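The crop shows the rack from (322,156)–(450,156) at its front edge to (326,440)–(443,442) at the back, with five tubes upright.

```bash
python3 - <<'E'
from h import *
import json; m={k:np.array(v) for k,v in json.load(open("m3.json")).items()}
c=lambda u,v,z: at("wrist",((u+.5)/3.3333-.5+130,(v+.5)/3.3333-.5+90),z,m)
F=[c(322,156,0),c(450,156,0)];F4=[c(322,156,.04),c(450,156,.04)]; B=[c(326,441,.04),c(443,441,.04)]
for n,a in(("F",F),("F4",F4),("B",B)): print(n,np.round(a,4).tolist())
for G in(F,F4):
    d=np.mean(B,0)-np.mean(G,0); print("len",np.linalg.norm(d),"yaw",np.degrees(np.arctan2(d[1],d[0])),"mid",(np.mean(B,0)+np.mean(G,0))/2)
# check tray corners from w2 (pose there ~)
E
```

```text
F [[0.4677, -0.4833], [0.4737, -0.4414]]
F4 [[0.4649, -0.4792], [0.4701, -0.4424]]
B [[0.5522, -0.492], [0.5571, -0.4558]]
len 0.08468743814239534 yaw -7.821462191765532 mid [ 0.51265478 -0.46814351]
len 0.0880463074822368 yaw -8.535434306820772 mid [ 0.51106901 -0.46737197]
```

```bash
python3 - <<'E'
from h import *
import json; m={k:np.array(v) for k,v in json.load(open("m3.json")).items()}
c=lambda u,v,z: at("wrist",((u+.5)/3.3333-.5+130,(v+.5)/3.3333-.5+90),z,m)
P=[c(u,v,.064) for u,v in [(346,216),(418,216),(418,298),(348,372),(415,445)]]
print(np.round(P,4)); e=np.radians(-8)
x=np.array([np.cos(e),np.sin(e)]);y=np.array([-x[1],x[0]])
print([np.round([p@x,p@y],4).tolist() for p in P])
f=(P[0]+P[1])/2; b=P[4]+ (P[0]-P[1])/2
print((f+b)/2, np.degrees(np.arctan2(*(P[4]-P[1])[::-1])))
E
```

```text
[[ 0.4802 -0.4728]
 [ 0.4829 -0.4537]
 [ 0.5053 -0.4567]
 [ 0.5236 -0.479 ]
 [ 0.5478 -0.4634]]
[[0.5413, -0.4014], [0.5413, -0.382], [0.564, -0.382], [0.5852, -0.4014], [0.607, -0.3827]]
[ 0.51400814 -0.46811812] -8.533772955222974
```

Request:
apply_moves(steps=[{"translation":[0.007,-0.028,-0.05],"rotation":[0,0,-0.01]},{"translation":[0.007,-0.028,-0.15],"rotation":[0,0,-0.01]},{"translation":[0.007,-0.028,-0.27],"rotation":[0,0,-0.01]},{"translation":[0.007,-0.028,-0.39],"rotation":[0,0,-0.01]},{"translation":[0.007,-0.028,-0.48],"rotation":[0,0,-0.01]},{"translation":[0.007,-0.028,-0.56],"rotation":[0,0,-0.01]},{"translation":[0.007,-0.028,-0.62],"rotation":[0,0,-0.01]},{"translation":[0.007,-0.028,-0.65],"rotation":[0,0,-0.01]},{"translation":[0.007,-0.028,-0.658],"rotation":[0,0,-0.01]},{"translation":[0.007,-0.028,-0.658],"rotation":[0,0,-0.01]}])

```text
t: 11.97
eef_pos: [0.5135, -0.4679, 0.0062]
ee_rot: [3.141, -0.001, 2.998]
force: [0.1, -0.0, 1.1]
width: 0.0874
gripper_force: 0.0
```

Request:
apply_moves(steps=[{"translation":[0,0,0],"rotation":[0,0,0]},{"translation":[0,0,0],"rotation":[0,0,0]},{"translation":[0,0,0],"rotation":[0,0,0]},{"translation":[0,0,0],"rotation":[0,0,0]},{"translation":[0,0,0],"rotation":[0,0,0]},{"translation":[0,0,0],"rotation":[0,0,0]},{"translation":[0,0,0],"rotation":[0,0,0]},{"translation":[0,0,0],"rotation":[0,0,0]},{"translation":[0,0,0],"rotation":[0,0,0]},{"translation":[0,0,0],"rotation":[0,0,0]}], jaw=1, newtons=15)

```text
t: 12.8
eef_pos: [0.5135, -0.4682, 0.0067]
ee_rot: [-3.141, 0.0, 2.998]
force: [-1.2, 0.4, 1.4]
width: 0.0416
gripper_force: 15.0
```

Request:
apply_moves(steps=[{"translation":[0,0,0.1],"rotation":[0,0,0]},{"translation":[0,0,0.2],"rotation":[0,0,0]},{"translation":[0,0.05,0.3],"rotation":[0,0,0]},{"translation":[0,0.15,0.4],"rotation":[0,0,0]},{"translation":[0,0.3,0.4],"rotation":[0,0,0]},{"translation":[0,0.45,0.4],"rotation":[0,0,0]},{"translation":[0,0.6,0.4],"rotation":[0,0,0]},{"translation":[0,0.75,0.4],"rotation":[0,0,0]},{"translation":[0,0.88,0.4],"rotation":[0,0,0]},{"translation":[0,1,0.4],"rotation":[0,0,0]}])

```text
t: 13.63
eef_pos: [0.5129, -0.2161, 0.1065]
ee_rot: [3.141, -0.0, 2.998]
force: [0.5, 0.4, -1.4]
width: 0.042
gripper_force: 15.0
```

Request:
apply_moves(steps=[{"translation":[0.03,0.12,0],"rotation":[0,0,0.03]},{"translation":[0.06,0.25,0],"rotation":[0,0,0.06]},{"translation":[0.1,0.38,0],"rotation":[0,0,0.1]},{"translation":[0.14,0.5,0],"rotation":[0,0,0.14]},{"translation":[0.17,0.62,0],"rotation":[0,0,0.18]},{"translation":[0.185,0.72,0],"rotation":[0,0,0.18]},{"translation":[0.185,0.8,0],"rotation":[0,0,0.18]},{"translation":[0.185,0.843,0],"rotation":[0,0,0.18]},{"translation":[0.185,0.843,-0.05],"rotation":[0,0,0.18]},{"translation":[0.185,0.843,-0.12],"rotation":[0,0,0.18]}])

```text
t: 14.47
eef_pos: [0.5608, -0.0064, 0.0777]
ee_rot: [3.141, 0.003, 3.094]
force: [0.4, 0.4, -1.3]
width: 0.0419
gripper_force: 15.0
```

Request:
apply_moves(steps=[{"translation":[0,0,-0.04],"rotation":[0,0,0]},{"translation":[0,0,-0.08],"rotation":[0,0,0]},{"translation":[0,0,-0.11],"rotation":[0,0,0]},{"translation":[0,0,-0.13],"rotation":[0,0,0]},{"translation":[0,0,-0.145],"rotation":[0,0,0]},{"translation":[0,0,-0.155],"rotation":[0,0,0]},{"translation":[0,0,-0.16],"rotation":[0,0,0]},{"translation":[0,0,-0.16],"rotation":[0,0,0]},{"translation":[0,0,-0.16],"rotation":[0,0,0]},{"translation":[0,0,-0.16],"rotation":[0,0,0]}])

```text
t: 15.3
eef_pos: [0.5599, -0.0074, 0.037]
ee_rot: [3.141, 0.001, 3.092]
force: [-0.3, 0.5, -1.0]
width: 0.0416
gripper_force: 15.0
```

```bash
python3 - <<'E'
from h import *
m=camera_model("wrist"); f=grab_frame("wrist")
f2=grab_frame("scene"); print(px("scene",(.56,-.007,.04)))
u,v=px("scene",(.56,-.007,.04)).astype(int)
A=cv2.resize(f[100:280,150:330],(540,540),interpolation=cv2.INTER_CUBIC)
for z,p in [(.028,(.5592-.055,-.0072+.0027)),(.069,(.5592-.046,-.005)),(.029,(.5592-.046,-.005))]:
    print(z,(px("wrist",(*p,z),m)-[150,100])*3)
cv2.imwrite("pics/w4.png",A)
cv2.imwrite("pics/s4.png",cv2.resize(f2[v-60:v+60,u-80:u+80],(800,600),interpolation=cv2.INTER_CUBIC))
E
```

```text
[239.24681229 208.73594675]
0.028 [308.65702151 100.3390797 ]
0.069 [307.61515079 185.46058754]
0.029 [308.36734222 149.08006154]
```

View pics/w4.png

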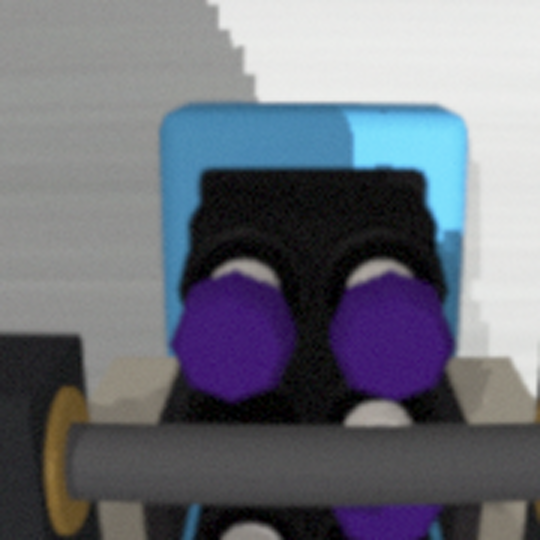

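The wrist crop shows the brick's front edge at row 103 and the rack's lower front edge at row 170, where 152 was expected. The rack is laterally centred (314.5 against 314) but 3.5 mm too far back. I shift it forward, lower and release.

Request:
apply_moves(steps=[{"translation":[-0.007,0,0],"rotation":[0,0,0]},{"translation":[-0.014,0,0],"rotation":[0,0,0]},{"translation":[-0.014,0,0],"rotation":[0,0,0]},{"translation":[-0.014,0,-0.003],"rotation":[0,0,0]},{"translation":[-0.014,0,-0.006],"rotation":[0,0,0]},{"translation":[-0.014,0,-0.008],"rotation":[0,0,0]},{"translation":[-0.014,0,-0.009],"rotation":[0,0,0]},{"translation":[-0.014,0,-0.009],"rotation":[0,0,0]},{"translation":[-0.014,0,-0.009],"rotation":[0,0,0]},{"translation":[-0.014,0,-0.009],"rotation":[0,0,0]}])

```text
t: 16.23
eef_pos: [0.5562, -0.0074, 0.0346]
ee_rot: [3.142, 0.0, 3.092]
force: [-2.8, 0.7, 6.0]
width: 0.042
gripper_force: 15.0
```

Request:
apply_moves(steps=[{"translation":[0,0,0],"rotation":[0,0,0]},{"translation":[0,0,0],"rotation":[0,0,0]},{"translation":[0,0,0],"rotation":[0,0,0]},{"translation":[0,0,0],"rotation":[0,0,0]},{"translation":[0,0,0],"rotation":[0,0,0]},{"translation":[0,0,0.05],"rotation":[0,0,0]},{"translation":[0,0,0.15],"rotation":[0,0,0]},{"translation":[0,0,0.3],"rotation":[0,0,0]},{"translation":[0,0,0.45],"rotation":[0,0,0]},{"translation":[0,0,0.55],"rotation":[0,0,0]}], jaw=-1)

```text
t: 17.07
eef_pos: [0.5572, -0.0074, 0.1754]
ee_rot: [3.141, 0.003, 3.092]
force: [2.0, 0.0, 0.4]
width: 0.0876
gripper_force: 0.0
```

```bash
python3 - <<'E'
from h import *
m=camera_model("wrist"); f=grab_frame("wrist"); print(get_state()["eef_pos"])
f2=grab_frame("scene")
A=cv2.resize(f[100:260,185:325],None,fx=3.75,fy=3.75,interpolation=cv2.INTER_CUBIC)[:, :525]
B=cv2.resize(f2[150:270,200:255],None,fx=5,fy=5,interpolation=cv2.INTER_CUBIC)
cv2.imwrite("pics/w5.png",np.hstack([A,B])[:600])
R0=np.array([.5592,-.0072]);a=np.radians(-2.84);c,s=np.cos(a),np.sin(a);T=np.array([[c,-s],[s,c]])
for x,y,z in [(-.055,-.03,.028),(-.055,.03,.028),(.055,.03,.028),(.055,-.03,.028),(-.046,-.021,.028),(-.046,.021,.028),(.046,.021,.068),(.046,-.021,.068)]:
    print(np.round((px("wrist",(*(R0+T@[x,y]),z),m)-[185,100])*3.75+1.4))
E
```

```text
[ 0.5594914  -0.00713542  0.17982388]
[148.  99.]
[368.  99.]
[360. 478.]
[156. 478.]
[181. 131.]
[335. 131.]
[339. 505.]
[176. 505.]
```

View pics/w5.png

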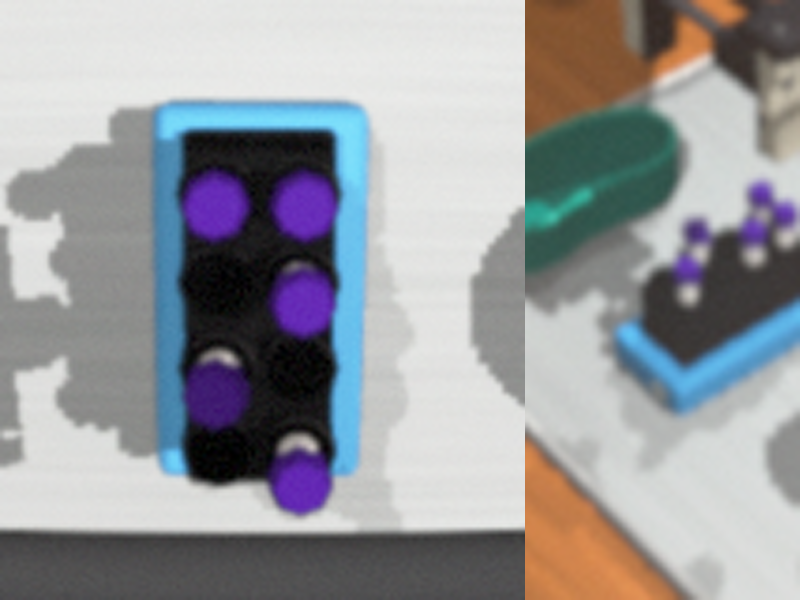

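The rack's front edge is at row 130 (131 expected) and the brick's at 101. The rack is upright and evenly set with side margins 155/183 and 333/365. Now the jar.

Request:
apply_moves(steps=[{"translation":[0.03,0.15,0],"rotation":[0,0,0]},{"translation":[0.06,0.3,0],"rotation":[0,0,0]},{"translation":[0.1,0.45,0],"rotation":[0,0,0]},{"translation":[0.14,0.6,0],"rotation":[0,0,0]},{"translation":[0.18,0.72,0],"rotation":[0,0,0]},{"translation":[0.22,0.84,0],"rotation":[0,0,0]},{"translation":[0.24,0.95,0],"rotation":[0,0,0]},{"translation":[0.24,1,0],"rotation":[0,0,0]},{"translation":[0.24,1,0],"rotation":[0,0,0]},{"translation":[0.24,1,0],"rotation":[0,0,0]}])

```text
t: 18.0
eef_pos: [0.6156, 0.2429, 0.1708]
ee_rot: [-3.141, -0.001, 3.093]
force: [-0.8, 0.1, -0.2]
width: 0.0875
gripper_force: 0.0
```

Request:
apply_moves(steps=[{"translation":[0,0.1,0],"rotation":[0,0,0]},{"translation":[0,0.2,0],"rotation":[0,0,0]},{"translation":[0,0.32,0],"rotation":[0,0,0]},{"translation":[0,0.32,0],"rotation":[0,0,0]},{"translation":[0,0.32,0],"rotation":[0,0,0]},{"translation":[0,0.32,0],"rotation":[0,0,0]},{"translation":[0,0.32,0],"rotation":[0,0,0]},{"translation":[0,0.32,0],"rotation":[0,0,0]},{"translation":[0,0.32,0],"rotation":[0,0,0]},{"translation":[0,0.32,0],"rotation":[0,0,0]}])

```text
t: 18.83
eef_pos: [0.6164, 0.3219, 0.1721]
ee_rot: [3.141, 0.0, 3.091]
force: [-0.4, -0.8, 0.2]
width: 0.0875
gripper_force: 0.0
```

```bash
python3 - <<'E'
from h import *
print(get_state()["eef_pos"],get_state()["ee_rot"])
m=camera_model("wrist"); f=grab_frame("wrist"); cv2.imwrite("pics/w6.png",f)
hsv=cv2.cvtColor(f,cv2.COLOR_BGR2HSV)
k=cv2.inRange(hsv,(12,230,200),(20,255,255))
n,l,st,c=cv2.connectedComponentsWithStats(k); i=1+np.argmax(st[1:,4]); print(st[i],c[i])
w=np.array([at("wrist",p[::-1],.058,m) for p in np.argwhere(l==i)],np.float32)*1000
print(cv2.minEnclosingCircle(w),cv2.minAreaRect(w),w.mean(0))
E
```

```text
[0.6163541  0.32190185 0.17206194] [3.14137652e+00 2.10970041e-04 3.09105370e+00]Traceback (most recent call last):
  File "<stdin>", line 6, in <module>
    return _wrapfunc(a, 'argmax', axis=axis, out=out, **kwds)
    return bound(*args, **kwds)
ValueError: attempt to get argmax of an empty sequence
```

View pics/w6.png

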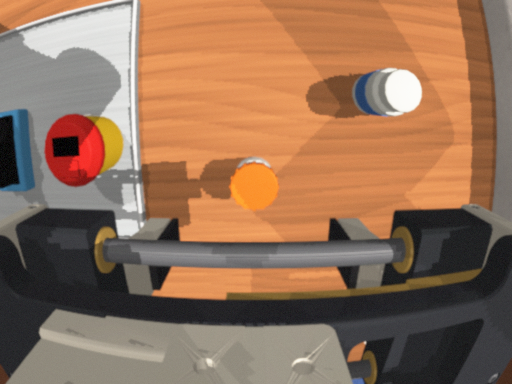

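```bash
python3 - <<'E'
from h import *
m=camera_model("wrist"); f=cv2.imread("pics/w6.png")
u,v=px("wrist",(.616,.322,.058),m); print(u,v)
hsv=cv2.cvtColor(f,cv2.COLOR_BGR2HSV); print(hsv[int(v)-25:int(v)+26:10,int(u)-40:int(u)+41:20].tolist())
E
```

```text
252.9980156413365 184.44372745934615
[[[12, 156, 214], [12, 156, 160], [19, 21, 193], [13, 154, 233], [12, 160, 215]], [[12, 154, 142], [12, 154, 142], [15, 206, 252], [12, 185, 221], [12, 155, 202]], [[12, 156, 132], [14, 212, 243], [15, 205, 252], [15, 206, 252], [12, 157, 210]], [[12, 155, 153], [16, 203, 254], [15, 206, 252], [15, 207, 252], [12, 158, 206]], [[12, 155, 225], [13, 157, 226], [15, 212, 251], [15, 208, 251], [13, 159, 200]], [[12, 152, 227], [13, 157, 229], [14, 198, 245], [12, 158, 212], [12, 160, 207]]]
```

The orange lid is at (254,186.5), spanning 230–278 × 163–210, which puts the jar at about (0.618, 0.323). Pill bottle clear. Descend and grip.

Request:
apply_moves(steps=[{"translation":[0.009,0.002,-0.05],"rotation":[0,0,0]},{"translation":[0.009,0.002,-0.15],"rotation":[0,0,0]},{"translation":[0.009,0.002,-0.27],"rotation":[0,0,0]},{"translation":[0.009,0.002,-0.39],"rotation":[0,0,0]},{"translation":[0.009,0.002,-0.48],"rotation":[0,0,0]},{"translation":[0.009,0.002,-0.56],"rotation":[0,0,0]},{"translation":[0.009,0.002,-0.62],"rotation":[0,0,0]},{"translation":[0.009,0.002,-0.645],"rotation":[0,0,0]},{"translation":[0.009,0.002,-0.645],"rotation":[0,0,0]},{"translation":[0.009,0.002,-0.645],"rotation":[0,0,0]}])

```text
t: 19.72
eef_pos: [0.6186, 0.3231, 0.0105]
ee_rot: [-3.141, -0.0, 3.092]
force: [0.8, -0.1, 0.1]
width: 0.088
gripper_force: 0.0
```

Request:
apply_moves(steps=[{"translation":[0,0,0],"rotation":[0,0,0]},{"translation":[0,0,0],"rotation":[0,0,0]},{"translation":[0,0,0],"rotation":[0,0,0]},{"translation":[0,0,0],"rotation":[0,0,0]},{"translation":[0,0,0],"rotation":[0,0,0]},{"translation":[0,0,0],"rotation":[0,0,0]},{"translation":[0,0,0],"rotation":[0,0,0]},{"translation":[0,0,0],"rotation":[0,0,0]},{"translation":[0,0,0],"rotation":[0,0,0]},{"translation":[0,0,0],"rotation":[0,0,0]}], jaw=1, newtons=12)

```text
t: 20.55
eef_pos: [0.6185, 0.3231, 0.0107]
ee_rot: [3.142, 0.0, 3.092]
force: [-0.5, -0.7, 0.9]
width: 0.0452
gripper_force: 12.0
```

Request:
apply_moves(steps=[{"translation":[0,0,0.12],"rotation":[0,0,0]},{"translation":[0,0,0.24],"rotation":[0,0,0]},{"translation":[0,0,0.36],"rotation":[0,0,0]},{"translation":[-0.1,-0.05,0.46],"rotation":[0,0,0]},{"translation":[-0.2,-0.15,0.48],"rotation":[0,0,0]},{"translation":[-0.3,-0.26,0.48],"rotation":[0,0,0]},{"translation":[-0.4,-0.38,0.48],"rotation":[0,0,0]},{"translation":[-0.5,-0.5,0.48],"rotation":[0,0,0]},{"translation":[-0.572,-0.62,0.48],"rotation":[0,0,0]},{"translation":[-0.572,-0.723,0.48],"rotation":[0,0,0]}])

```text
t: 21.38
eef_pos: [0.4717, 0.1402, 0.1305]
ee_rot: [3.141, -0.001, 3.092]
force: [-0.2, -0.4, -0.4]
width: 0.0454
gripper_force: 12.0
```

Request:
apply_moves(steps=[{"translation":[0,0,0],"rotation":[0,0,0]},{"translation":[0,0,-0.08],"rotation":[0,0,0]},{"translation":[0,0,-0.18],"rotation":[0,0,0]},{"translation":[0,0,-0.27],"rotation":[0,0,0]},{"translation":[0,0,-0.35],"rotation":[0,0,0]},{"translation":[0,0,-0.4],"rotation":[0,0,0]},{"translation":[0,0,-0.43],"rotation":[0,0,0]},{"translation":[0,0,-0.45],"rotation":[0,0,0]},{"translation":[0,0,-0.46],"rotation":[0,0,0]},{"translation":[0,0,-0.46],"rotation":[0,0,0]}])

```text
t: 22.22
eef_pos: [0.4756, 0.1425, 0.0156]
ee_rot: [-3.142, 0.0, 3.092]
force: [0.2, -1.1, -1.8]
width: 0.0454
gripper_force: 12.0
```

Request:
apply_moves(steps=[{"translation":[0,0,-0.002],"rotation":[0,0,0]},{"translation":[0,0,-0.004],"rotation":[0,0,0]},{"translation":[0,0,-0.005],"rotation":[0,0,0]},{"translation":[0,0,-0.005],"rotation":[0,0,0]},{"translation":[0,0,-0.005],"rotation":[0,0,0]},{"translation":[0,0,-0.005],"rotation":[0,0,0]},{"translation":[0,0,-0.005],"rotation":[0,0,0]},{"translation":[0,0,-0.005],"rotation":[0,0,0]},{"translation":[0,0,-0.005],"rotation":[0,0,0]},{"translation":[0,0,-0.005],"rotation":[0,0,0]}])

```text
t: 23.05
eef_pos: [0.4757, 0.1425, 0.0146]
ee_rot: [3.141, 0.0, 3.092]
force: [-0.4, -0.5, 3.3]
width: 0.0457
gripper_force: 12.0
```

Request:
apply_moves(steps=[{"translation":[0,0,0],"rotation":[0,0,0]},{"translation":[0,0,0],"rotation":[0,0,0]},{"translation":[0,0,0],"rotation":[0,0,0]},{"translation":[0,0,0],"rotation":[0,0,0]},{"translation":[0,0,0.03],"rotation":[0,0,0]},{"translation":[0,0,0.1],"rotation":[0,0,0]},{"translation":[0,0,0.2],"rotation":[0,0,0]},{"translation":[0,0,0.35],"rotation":[0,0,0]},{"translation":[0,0,0.5],"rotation":[0,0,0]},{"translation":[0,0,0.64],"rotation":[0,0,0]}], jaw=-0.3)

```text
t: 23.88
eef_pos: [0.4752, 0.142, 0.1769]
ee_rot: [3.141, 0.0, 3.092]
force: [1.3, 0.4, -0.6]
width: 0.0569
gripper_force: 0.0
```

```bash
python3 - <<'E'
from h import *
print(get_state()["eef_pos"])
def ctr(name,f,m,z,s):
    hsv=cv2.cvtColor(f,cv2.COLOR_BGR2HSV); k=cv2.inRange(hsv,(13,s,200),(19,255,255))
    k=cv2.morphologyEx(k,cv2.MORPH_OPEN,np.ones((5,5),np.uint8))
    n,l,st,c=cv2.connectedComponentsWithStats(k); i=1+np.argmax(st[1:,4])
    (u,v),r=cv2.minEnclosingCircle(np.argwhere(l==i)[:,::-1].astype(np.float32)); print(name,st[i],u,v,r,at(name,(u,v),z,m))
m=camera_model("wrist"); f=grab_frame("wrist");cv2.imwrite("pics/w7.png",f); ctr("wrist",f,m,.062,190)
m=camera_model("top"); ctr("top",grab_frame("top"),m,.062,228)
E
```

```text
[0.47516202 0.14203276 0.17691748]
wrist [ 230  162   46   44 1614] 252.73501586914062 183.63189697265625 23.290348052978516 [0.47432474 0.14175734]Traceback (most recent call last):
  File "<stdin>", line 9, in <module>
  File "<stdin>", line 6, in ctr
    return _wrapfunc(a, 'argmax', axis=axis, out=out, **kwds)
    return bound(*args, **kwds)
ValueError: attempt to get argmax of an empty sequence
```

The jar measures (0.4743, 0.1418) against a target of (0.4751, 0.1420). Next the carton, with the wrist turned by about +98°.

Request:
apply_moves(steps=[{"translation":[0.016,-0.06,0],"rotation":[0,0,0.12]},{"translation":[0.032,-0.14,0],"rotation":[0,0,0.26]},{"translation":[0.048,-0.22,0],"rotation":[0,0,0.4]},{"translation":[0.064,-0.3,0],"rotation":[0,0,0.55]},{"translation":[0.09,-0.38,0],"rotation":[0,0,0.7]},{"translation":[0.11,-0.46,0],"rotation":[0,0,0.82]},{"translation":[0.13,-0.52,0],"rotation":[0,0,0.92]},{"translation":[0.15,-0.57,0],"rotation":[0,0,1]},{"translation":[0.16,-0.6,0],"rotation":[0,0,1]},{"translation":[0.16,-0.6,0],"rotation":[0,0,1]}], jaw=-1)

```text
t: 24.82
eef_pos: [0.5155, -0.0088, 0.1743]
ee_rot: [3.142, -0.0, -2.671]
force: [-0.2, -0.6, 0.2]
width: 0.0877
gripper_force: 0.0
```

Request:
apply_moves(steps=[{"translation":[0.016,-0.06,0],"rotation":[0,0,0.12]},{"translation":[0.032,-0.14,0],"rotation":[0,0,0.26]},{"translation":[0.048,-0.22,0],"rotation":[0,0,0.4]},{"translation":[0.064,-0.3,0],"rotation":[0,0,0.55]},{"translation":[0.09,-0.38,0],"rotation":[0,0,0.7]},{"translation":[0.11,-0.46,0],"rotation":[0,0,0.82]},{"translation":[0.15,-0.52,0],"rotation":[0,0,0.92]},{"translation":[0.18,-0.57,0],"rotation":[0,0,1]},{"translation":[0.2,-0.6,0],"rotation":[0,0,1]},{"translation":[0.2,-0.6,0],"rotation":[0,0,1]}])

```text
t: 25.65
eef_pos: [0.566, -0.1582, 0.174]
ee_rot: [3.141, -0.0, -2.147]
force: [-0.3, -0.2, -1.1]
width: 0.0876
gripper_force: 0.0
```

Request:
apply_moves(steps=[{"translation":[0.016,-0.06,0],"rotation":[0,0,0.12]},{"translation":[0.032,-0.14,0],"rotation":[0,0,0.26]},{"translation":[0.048,-0.22,0],"rotation":[0,0,0.4]},{"translation":[0.064,-0.3,0],"rotation":[0,0,0.55]},{"translation":[0.09,-0.38,0],"rotation":[0,0,0.7]},{"translation":[0.11,-0.46,0],"rotation":[0,0,0.82]},{"translation":[0.13,-0.54,0],"rotation":[0,0,0.92]},{"translation":[0.15,-0.62,0],"rotation":[0,0,1]},{"translation":[0.152,-0.66,0],"rotation":[0,0,1]},{"translation":[0.152,-0.66,0],"rotation":[0,0,1]}])

```text
t: 26.48
eef_pos: [0.6032, -0.3234, 0.1738]
ee_rot: [3.141, 0.0, -1.624]
force: [-0.8, 0.5, -0.2]
width: 0.0875
gripper_force: 0.0
```

Request:
apply_moves(steps=[{"translation":[0,0,0],"rotation":[0,0,0.1]},{"translation":[0,0,0],"rotation":[0,0,0.2]},{"translation":[0,0,0],"rotation":[0,0,0.257]},{"translation":[0,0,0],"rotation":[0,0,0.257]},{"translation":[0,0,0],"rotation":[0,0,0.257]},{"translation":[0,0,0],"rotation":[0,0,0.257]},{"translation":[0,0,0],"rotation":[0,0,0.257]},{"translation":[0,0,0],"rotation":[0,0,0.257]},{"translation":[0,0,0],"rotation":[0,0,0.257]},{"translation":[0,0,0],"rotation":[0,0,0.257]}])

```text
t: 27.32
eef_pos: [0.6034, -0.3226, 0.1743]
ee_rot: [3.142, 0.0, -1.486]
force: [-0.1, 0.2, -0.9]
width: 0.0877
gripper_force: 0.0
```

```bash
python3 - <<'E'
from h import *
print(get_state()["eef_pos"],get_state()["ee_rot"],get_state()["q"])
m=camera_model("wrist"); print(m["xyz"]); f=grab_frame("wrist"); cv2.imwrite("pics/w8raw.png",f)
import json; json.dump({k:np.array(v).tolist() for k,v in m.items()},open("m8.json","w"))
cv2.imwrite("pics/w8.png",cv2.resize(f[90:270,130:370],None,fx=3.3333,fy=3.3333,interpolation=cv2.INTER_CUBIC))
E
```

```text
[ 0.60340727 -0.32264929  0.17430538] [ 3.14157114e+00  2.89968770e-05 -1.48637198e+00] [-2.06930421e-01  4.06893387e-01 -3.66049431e-02 -2.39065243e-05
 -1.12732694e+00  2.91365024e-01]
[ 0.61023771 -0.39101475  0.33091889]
```

View pics/w8.png

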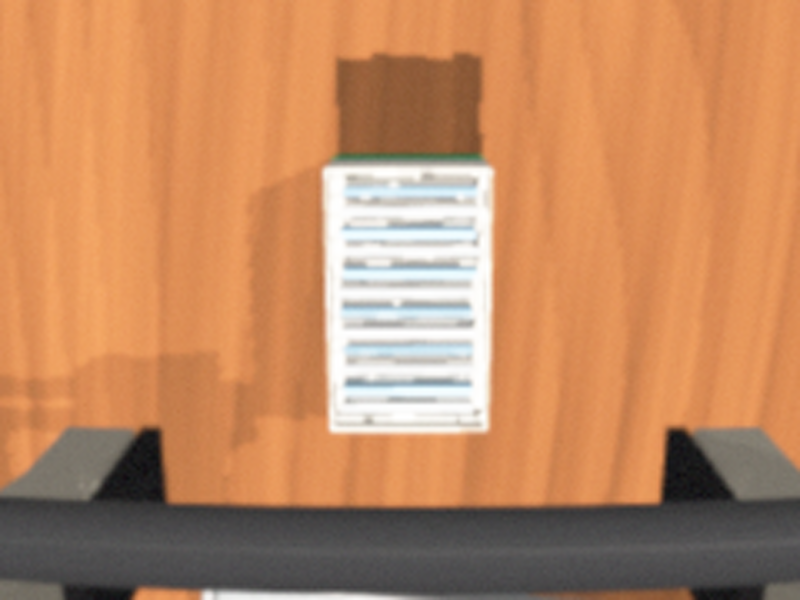

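The carton top has corners (322,166), (494,166), (489,432), (330,432) in the crop.

```bash
python3 - <<'E'
from h import *
import json; m={k:np.array(v) for k,v in json.load(open("m8.json")).items()}
c=lambda u,v,z: at("wrist",((u+.5)/3.3333-.5+130,(v+.5)/3.3333-.5+90),z,m)
P=[c(*p,.048) for p in [(322,166),(494,166),(489,432),(330,432)]]
print(np.round(P,4).tolist(),np.mean(P,0)); d=P[2]+P[3]-P[0]-P[1]; e=P[1]-P[0]+P[2]-P[3]
print(np.linalg.norm(d)/2,np.linalg.norm(e)/2,np.degrees(np.arctan2(d[1],d[0]))-90,np.degrees(np.arctan2(e[1],e[0])))
o=np.array([.5588,-.0073]);a=np.radians(-2.84);T=np.array([[np.cos(a),-np.sin(a)],[np.sin(a),np.cos(a)]])
print("target",o+T@[-.124,-.145])
E
```

```text
[[0.634, -0.3624], [0.5849, -0.3666], [0.5781, -0.2861], [0.6265, -0.282]] [ 0.60587025 -0.32425459]
0.08077901934214275 0.04888815756393535 5.106437566450836 -175.15896833589633
target [ 0.42776797 -0.14597807]
```

Request:
apply_moves(steps=[{"translation":[0.01,-0.006,-0.05],"rotation":[0,0,0]},{"translation":[0.01,-0.006,-0.15],"rotation":[0,0,0]},{"translation":[0.01,-0.006,-0.27],"rotation":[0,0,0]},{"translation":[0.01,-0.006,-0.39],"rotation":[0,0,0]},{"translation":[0.01,-0.006,-0.48],"rotation":[0,0,0]},{"translation":[0.01,-0.006,-0.56],"rotation":[0,0,0]},{"translation":[0.01,-0.006,-0.62],"rotation":[0,0,0]},{"translation":[0.01,-0.006,-0.643],"rotation":[0,0,0]},{"translation":[0.01,-0.006,-0.643],"rotation":[0,0,0]},{"translation":[0.01,-0.006,-0.643],"rotation":[0,0,0]}])

```text
t: 28.2
eef_pos: [0.6061, -0.3244, 0.0136]
ee_rot: [3.141, -0.0, -1.486]
force: [0.2, 0.1, 0.6]
width: 0.0873
gripper_force: 0.0
```

Request:
apply_moves(steps=[{"translation":[0,0,0],"rotation":[0,0,0]},{"translation":[0,0,0],"rotation":[0,0,0]},{"translation":[0,0,0],"rotation":[0,0,0]},{"translation":[0,0,0],"rotation":[0,0,0]},{"translation":[0,0,0],"rotation":[0,0,0]},{"translation":[0,0,0],"rotation":[0,0,0]},{"translation":[0,0,0],"rotation":[0,0,0]},{"translation":[0,0,0],"rotation":[0,0,0]},{"translation":[0,0,0],"rotation":[0,0,0]},{"translation":[0,0,0],"rotation":[0,0,0]}], jaw=1, newtons=15)

```text
t: 29.03
eef_pos: [0.6059, -0.3242, 0.0138]
ee_rot: [-3.142, -0.0, -1.486]
force: [-1.5, 0.8, 3.2]
width: 0.0475
gripper_force: 15.0
```

Request:
apply_moves(steps=[{"translation":[0,0,0.12],"rotation":[0,0,0]},{"translation":[0,0,0.24],"rotation":[0,0,0]},{"translation":[-0.06,0.06,0.36],"rotation":[0,0,0]},{"translation":[-0.16,0.16,0.4],"rotation":[0,0,-0.06]},{"translation":[-0.26,0.26,0.4],"rotation":[0,0,-0.12]},{"translation":[-0.37,0.37,0.4],"rotation":[0,0,-0.18]},{"translation":[-0.48,0.48,0.4],"rotation":[0,0,-0.24]},{"translation":[-0.58,0.58,0.4],"rotation":[0,0,-0.258]},{"translation":[-0.66,0.66,0.4],"rotation":[0,0,-0.258]},{"translation":[-0.711,0.714,0.4],"rotation":[0,0,-0.258]}])

```text
t: 29.87
eef_pos: [0.4256, -0.1444, 0.1134]
ee_rot: [3.141, 0.001, -1.621]
force: [-0.5, 0.4, -1.3]
width: 0.0478
gripper_force: 15.0
```

Request:
apply_moves(steps=[{"translation":[0,0,0],"rotation":[0,0,0]},{"translation":[0,0,-0.06],"rotation":[0,0,0]},{"translation":[0,0,-0.14],"rotation":[0,0,0]},{"translation":[0,0,-0.22],"rotation":[0,0,0]},{"translation":[0,0,-0.28],"rotation":[0,0,0]},{"translation":[0,0,-0.33],"rotation":[0,0,0]},{"translation":[0,0,-0.36],"rotation":[0,0,0]},{"translation":[0,0,-0.375],"rotation":[0,0,0]},{"translation":[0,0,-0.38],"rotation":[0,0,0]},{"translation":[0,0,-0.38],"rotation":[0,0,0]}])

```text
t: 30.7
eef_pos: [0.4285, -0.1457, 0.0187]
ee_rot: [-3.141, -0.0, -1.621]
force: [0.6, 0.0, -2.3]
width: 0.0478
gripper_force: 15.0
```

Request:
apply_moves(steps=[{"translation":[0,0,-0.002],"rotation":[0,0,0]},{"translation":[0,0,-0.004],"rotation":[0,0,0]},{"translation":[0,0,-0.005],"rotation":[0,0,0]},{"translation":[0,0,-0.005],"rotation":[0,0,0]},{"translation":[0,0,-0.005],"rotation":[0,0,0]},{"translation":[0,0,-0.005],"rotation":[0,0,0]},{"translation":[0,0,-0.005],"rotation":[0,0,0]},{"translation":[0,0,-0.005],"rotation":[0,0,0]},{"translation":[0,0,-0.005],"rotation":[0,0,0]},{"translation":[0,0,-0.005],"rotation":[0,0,0]}])

```text
t: 31.53
eef_pos: [0.4285, -0.1456, 0.0177]
ee_rot: [-3.141, -0.0, -1.621]
force: [-0.8, 1.1, 6.3]
width: 0.0482
gripper_force: 15.0
```

Request:
apply_moves(steps=[{"translation":[0,0,0],"rotation":[0,0,0]},{"translation":[0,0,0],"rotation":[0,0,0]},{"translation":[0,0,0],"rotation":[0,0,0]},{"translation":[0,0,0],"rotation":[0,0,0]},{"translation":[0,0,0.03],"rotation":[0,0,0]},{"translation":[0,0,0.1],"rotation":[0,0,0]},{"translation":[0,0,0.2],"rotation":[0,0,0]},{"translation":[0,0,0.35],"rotation":[0,0,0]},{"translation":[0,0,0.5],"rotation":[0,0,0]},{"translation":[0,0,0.65],"rotation":[0,0,0]}], jaw=-0.25)

```text
t: 32.37
eef_pos: [0.4275, -0.1458, 0.1821]
ee_rot: [3.141, -0.0, -1.621]
force: [1.5, 0.9, -0.7]
width: 0.0547
gripper_force: 0.0
```

Request:
apply_moves(steps=[{"translation":[0,-0.15,0.1],"rotation":[0,0,0]},{"translation":[0,-0.3,0.15],"rotation":[0,0,0]},{"translation":[0,-0.45,0.2],"rotation":[0,0,0]},{"translation":[0,-0.6,0.2],"rotation":[0,0,0]},{"translation":[0,-0.75,0.2],"rotation":[0,0,0]},{"translation":[0,-0.9,0.2],"rotation":[0,0,0]},{"translation":[0,-1,0.2],"rotation":[0,0,0]},{"translation":[0,-1,0.2],"rotation":[0,0,0]},{"translation":[0,-1,0.2],"rotation":[0,0,0]},{"translation":[0,-1,0.2],"rotation":[0,0,0]}])

```text
t: 33.2
eef_pos: [0.4277, -0.3954, 0.2298]
ee_rot: [3.141, 0.0, -1.622]
force: [-1.0, 0.6, 0.1]
width: 0.0552
gripper_force: 0.0
```

```bash
python3 - <<'E'
from h import *
f=grab_frame("top"); m=camera_model("top")
o=np.array([.5588,-.0073]);a=np.radians(-2.84);T=np.array([[np.cos(a),-np.sin(a)],[np.sin(a),np.cos(a)]])
g=cv2.resize(f[120:240,180:340],None,fx=5,fy=5,interpolation=cv2.INTER_CUBIC)
q=lambda x,y,z:tuple(np.round(((px("top",(*(o+T@[x,y]),z),m)-[180,120]+.5)*5-.5)).astype(int).tolist())
def box(cx,cy,hx,hy,z): cv2.polylines(g,[np.array([q(cx+i*hx,cy+j*hy,z) for i,j in((1,1),(1,-1),(-1,-1),(-1,1))])],True,(255,0,255),1)
box(0,0,.055,.03,.028); box(0,0,.046,.021,.068); box(-.124,-.145,.024,.04,.052)
cv2.polylines(g,[np.array([q(-.091+.023*np.cos(t),.145+.023*np.sin(t),.062) for t in np.linspace(0,6.28,40)])],True,(255,0,255),1)
cv2.imwrite("pics/end.png",g)
E
```

```text
(no output)
```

View pics/end.png

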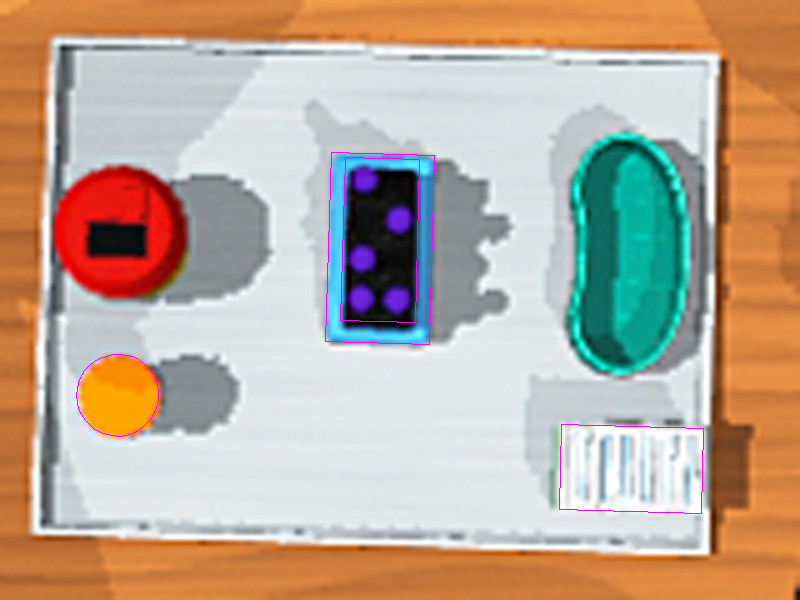

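```bash
python3 - <<'E'
from h import *
m=camera_model("top")
o=np.array([.5588,-.0073]);a=np.radians(-2.84);T=np.array([[np.cos(a),-np.sin(a)],[np.sin(a),np.cos(a)]])
for z in(.028,.06,.068,.088,.092):
  print(z,[np.round(T.T@(at("top",((u+.5)/5-.5+180,(v+.5)/5-.5+120),z,m)-o)*1000,1).tolist() for u,v in [(365,180),(361,298),(399,218),(397,299),(381,168),(378,328)]])
E
```

```text
0.028 [[39.3, 9.7], [-29.7, 10.1], [17.6, -10.7], [-29.7, -10.8], [46.6, 0.6], [-46.8, -0.3]]
0.06 [[34.4, 9.3], [-32.6, 9.7], [13.3, -10.5], [-32.6, -10.6], [41.5, 0.5], [-49.3, -0.3]]
0.068 [[33.2, 9.2], [-33.4, 9.6], [12.2, -10.4], [-33.4, -10.5], [40.2, 0.5], [-49.9, -0.4]]
0.088 [[30.1, 9.0], [-35.2, 9.4], [9.6, -10.3], [-35.2, -10.4], [37.0, 0.4], [-51.5, -0.4]]
0.092 [[29.5, 9.0], [-35.6, 9.3], [9.0, -10.2], [-35.6, -10.4], [36.4, 0.4], [-51.8, -0.4]]
```

The top view shows every item on its magenta target outline: jar (118,396), carton (632,469), brick (380,248). The rack is upright and at most about 3 mm forward of the brick's centre, and the gripper is clear. I'm handing the job in.

```bash
python3 -c "
from station import *
print(job_done())"
```

```text
the job is handed in; nothing more can be done
None
```

I handed the job in at about 33 s: the brick, the tube rack on it, the lancet jar and the carton are all set out as asked. In the last top view all sat within about 1 mm of target except the rack, which may be up to 3 mm too far forward. It is upright, and I never touched the green-lidded jar or the tablet bottle.

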